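# Stock the counter carousel and present the tray to the bell

### The job

Slide the white tray with its roll of blue tape, by its blue tab, fully home under the lips of the empty slotted bay of the counter carousel, until it meets the back stop. Let go of the tab, then grip the carousel's orange square centre knob and turn it until the tray points straight at the service bell. The turntable springs back when released, so finish still gripping the knob and holding it still, with the roll in the tray and the other things on the counter left where they stand.

Things in the scene. Friction and masses are not known exactly. Their poses are not given: they have to be found in the camera images.
- tray_center (a point): loose white tray holding one roll of blue tape, about 0.11 kg together; the point is the tray's middle, half-way up. Open-topped box 62 (x) x 60 (y) x 22 mm high, its underside 11 mm below this point. Its -x side carries the blue tab; it goes into the bay back (+x) wall first.
- tray_tab (a point): grip point on the tray's blue tab, 53 mm out along the tray's -x and 43 mm above the tray's middle. The tab is an upright plate 10 mm thick (tray y), pinched across y; it runs 37 mm along x, from 30 to 67 mm out from the tray's middle, and from 16 to 66 mm above the tray's underside. Axes as the tray's.
- roll_center (a point): centre of the roll of blue tape (46 mm across, 15 mm high) lying loose in the tray, inside clear space 54 x 52 mm.
- bay (a point): where tray_center comes to be when the tray is fully home in the empty bay, 35 mm above the counter. Axes are the turntable's: the bay is open towards -x and the tray slides in along +x; the turntable's axis is 71 mm away along +x. The disc the tray slides on is 11 mm below this point. The back stop is 31 mm from this point along +x.
- bay_mouth (a point): middle of the bay's mouth, 51 mm from bay along -x, same axes. The slot is 65 mm wide (2.5 mm play a side), its mouth flared. Lips 57 mm apart roof its edges 5 mm above the tray's rim, so the tray cannot be lowered in from above. Rails and lips rise 31 mm above the disc, and end 18 mm inside the mouth.
- plinth (a point): centre of the carousel's fixed black plinth, at counter height on the turntable's axis. The disc above it has radius 112 mm and its top is 24 mm above the counter. Its other three places carry fixed goods (green roll, yellow roll, sticky notes) no higher than 62 mm above the counter.
- knob_grip (a point): grip point on the turntable's axis in the orange square knob, 118 mm above the counter. The knob is 28 x 28 mm, its flats square to the turntable's x and y axes, from 89 to 135 mm above the counter; below it is a thin post. The axes are the turntable's.
- knob: the orange knob, rigid with the turntable; origin on the turntable's axis at counter height, axes the turntable's.
- tray: the white tray; origin at the centre of its underside, axes as tray_center.
- turntable (a joint): angle of the turntable on its plinth, rad, growing anticlockwise from above, limits -1.5 to 1.5. A weak spring (0.10 N m/rad) draws it to 0, with 0.03 N m of friction: it stays where it is within about 0.2 rad of 0 and swings back from farther out when let go.
- bell: service bell, white dome on a black foot, 83 mm across, 59 mm high, fixed to the counter about 205 mm from the carousel's axis, on one side or the other of the bay's first direction (the ink tin stands on the other); origin at the centre of its underside. The tray points at it when the bell lies on the line from the turntable's axis along the bay's -x.
- ink_tin: round dark ink pad tin 70 mm across, 18 mm high, loose bystander; origin under its centre.
- stapler: green stapler 124x78x46 mm, loose bystander; origin under its centre.
- glue_stick: standing glue stick with red cap, 26 mm across, 94 mm high, loose bystander; origin under its centre.
- cards: pile of cream cards 80x111x11 mm, loose bystander; origin under its centre.
- eraser: white eraser in a blue sleeve 46x37x12 mm, loose bystander; origin under its centre.
Things that resemble listed ones, but are neither listed nor needed, are in the scene too. Leave any purple look-alike of the part that bears roll_center alone.

How it is judged:
By the outcome, as a careful person would: the job done as asked, in the order asked, and still so for the second after the job is handed in, while the arm keeps its last pose, push and grip.
It also fails if it takes over 64 s, if anything falls off the work surface, if the arm or the gripper's body presses on something with over 40 N, if the wrist force passes 120 N, or if a joint passes its speed limit or range.

### The arm

A 6-joint arm with a two-finger parallel gripper is mounted at the origin on a cart in front of the work surface, level with it; the furniture and walls round the work are solid. World frame = base frame: x ahead of the robot, y to its left, z up, the work surface at z = 0. Lengths are in mm, angles in rad, forces in N, time in s.
With the tool pointing down it reaches from about 350 to 975 mm from the base axis. Payload 7.1 kg.
Tool frame: the origin (TCP) lies between the finger pads; the fingertips stand 19 mm ahead of it and the grasp point (between the pads) is the TCP (ctrl.tcp_to_tips is the distance from the TCP to the fingertips, in mm); z points along the fingers, y is the line along which they close (so a half turn about z gives the same grasp; the last joint's range is limited). The gripper opens to 88 mm and grips with 3 to 60 N. Pads are 20 mm wide; open, the fingers measure 115 mm over their backs; the gripper's body (75 mm by 178 mm) begins 61 mm behind the grasp point.
Start: joints at [-1.215, 0.423, 1.63, -0, 1.089, -0.019], TCP at [228.82, -581.589, 241.675] pointing down, gripper open.
Joint ranges: [-3, 3], [-0.9, 2.11], [0.09, 2.58], [-1.31, 4.45], [0.11, 2.69], [-2.54, 2.54]. Speed limits (rad/s): [2.39, 2.39, 3.01, 3.14, 3.14, 3.14].

### API

Orientations are given as a rotation vector (axis times angle).
In Python, from workcell import status, optics, ctrl gives the robot as it stands. The module is installed in compiled form; this text tells all that it offers.
- The arm moves only by the shell command python3 -m inch 'ROWS'. ROWS is JSON, a list that holds one entry, the list of rows, each a list of 7 numbers: the shift along the tool's x, y, z in mm, then the turn, a rotation vector about the tool's x, y, z in rad, then the opening in per cent of the stroke, from 0 (shut) to 100 (fully open). A call has 1 to 20 rows; each row is the pose to reach, as a shift and turn from the pose commanded when the call began, along the tool's axes at that moment; what a row does not reach only later rows make up. A row lasts 1/10 s, in which the tool goes at most 50 mm and 8.59 degrees, less where a joint would pass 70% of its speed; a pose out of reach is approached as far as the arm can. A call with a gripper value outside its range is refused whole. The fingers move at their own pace and stop on an object; the grip force is fixed at half the most. Time passes only in rows, so rows that repeat a pose let the fingers close. It gives the time, the measured TCP pose, the force, the opening and the grip force at its end, in the units of the state.
- status.get_obs(): the state, without advancing time (a new reading comes with each control period).
- optics.get_image(name): name is "scene" or "top" or "wrist"; returns a dict with "frame" (384x512x3 uint8, red, green, blue), "fx", "fy", "cx", "cy" (pixels), "k1" (the pictures are not rectified: a ray, as slopes to the right and down, at radius r is drawn at 1 + k1 r^2 times it, then the intrinsics apply), "rvec" (rotation vector, rad) and "tvec" (3), from world to camera coordinates, as OpenCV has them; the wrist camera has in their place "hand_eye" (4x4, takes a point from camera to tool coordinates, whose origin is the TCP and whose axes are the flange's). Camera axes: x right, y down, z forward; pixel columns grow to the right and rows downward; lengths in mm; the calibration is good to about 2 mm. A picture is of the moment at which its call begins: read the wrist's pose just before it. There is no depth.
- ctrl.close_job(): hands the job in; it is judged then, once.
The state is a dict: "t": time; "qpos": joint angles; "qvel": joint speeds; "joint_torque": joint torques, N m; "ee_pos": TCP position; "orientation": TCP orientation; "ft_force": force on the tool from outside, world axes, zero at the start; "moment": the same for the moment, N m; "width": finger opening in mm; "grasp_force": force on a finger pad.
Only numpy, scipy, OpenCV 4.12 (cv2) and the standard library are available. Lean on these libraries where they do the work, as an engineer would, in place of code of your own. Each camera call takes 0.05 s, during which the arm holds its last target. There are 200 camera calls.

## Working session

There is one attempt and no reset: what is moved stays moved. The work goes in short steps, Python scripts to look and compute and a shell command to move; the robot and the scene stay as the last step left them, time stands still between calls to the robot, and variables do not carry over. Pictures are saved under pics/ and viewed, at most 10 in all, crops included, and the job is handed in when it is done.

```bash
mkdir -p pics
cat > h.py <<'E'
import numpy as np, cv2
from workcell import status, optics, ctrl
from scipy.spatial.transform import Rotation as R
def grab(n):
    o=status.get_obs(); im=optics.get_image(n)
    return o,im
def pose(im,o):
    if 'hand_eye' in im:
        H=np.array(im['hand_eye']); Rt=R.from_rotvec(o['orientation']).as_matrix()
        return Rt@H[:3,:3], Rt@H[:3,3]+np.array(o['ee_pos'])
    Rm=R.from_rotvec(np.ravel(im['rvec'])).as_matrix()
    return Rm.T, -Rm.T@np.ravel(im['tvec'])
def ray(im,o,uv):
    K=np.array([[im['fx'],0,im['cx']],[0,im['fy'],im['cy']],[0,0,1.]])
    p=cv2.undistortPoints(np.array(uv,float).reshape(-1,1,2),K,np.array([im['k1'],0,0,0,0.])).reshape(-1,2)
    M,c=pose(im,o)
    return c,(np.c_[p,np.ones(len(p))]@M.T)
def onz(im,o,uv,z):
    c,d=ray(im,o,uv); return c+d*((z-c[2])/d[:,2])[:,None]
def save(n,im,s=1.5):
    cv2.imwrite(n,cv2.resize(im['frame'][:,:,::-1],None,fx=s,fy=s))
E
python3 - <<'E'
from h import *
import pickle
o,a=grab('top'); o,b=grab('scene'); pickle.dump((o,a,b),open('i0.pkl','wb'))
save('pics/top0.png',a); save('pics/scene0.png',b)
print(o['orientation'],pose(a,o)[1],pose(b,o)[1],o['t'])
E
```

```text
[-3.08517056e+00 -5.85004405e-01  3.81622035e-04] [ 425.50731803  205.7812665  1286.38421208] [-190.56868284  722.84947659  713.34034708] 0.05
```

View pics/top0.png

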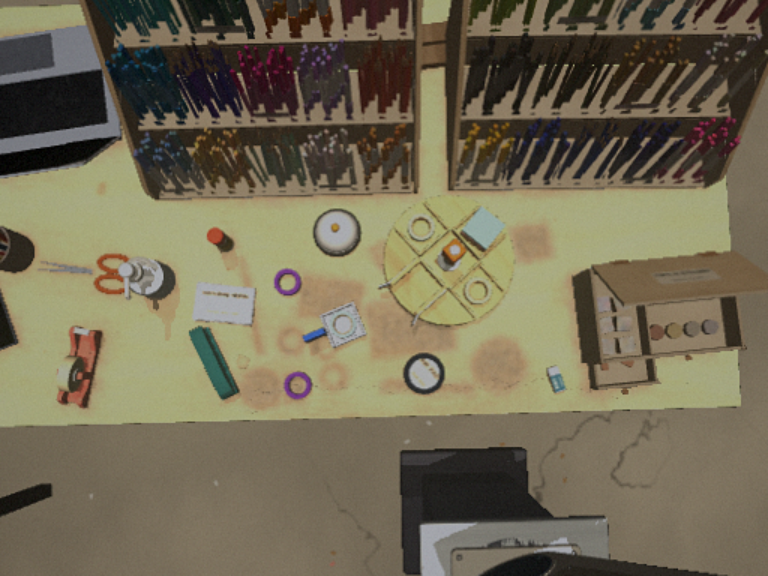

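View pics/scene0.png

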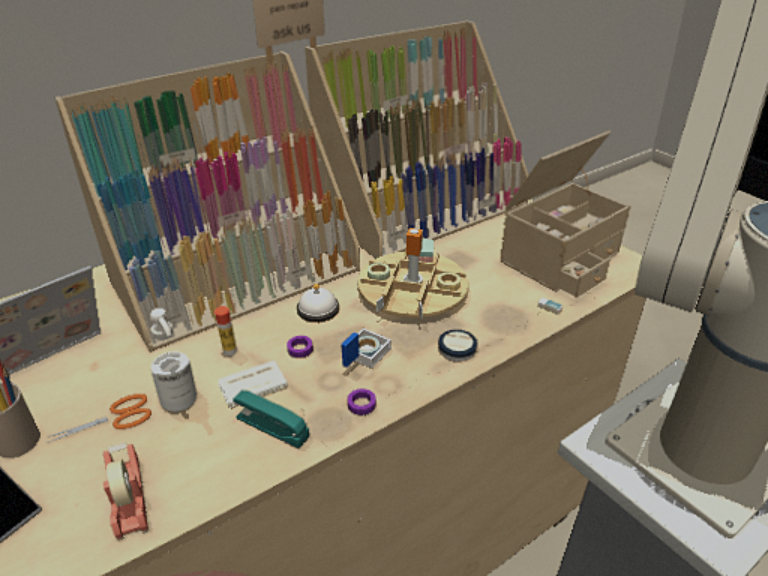

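The top view shows the tray at about (343,325) with its blue tab at (315,335). The carousel is at (450,260), its bay open to the lower left, and the bell is at (337,232), the tin at (424,373). I'll measure these with masks and take an enlarged crop.

```bash
cat > m0.py <<'E'
from h import *
import pickle
o,a,b=pickle.load(open('i0.pkl','rb'))
def blob(im,lo,hi,roi,bb=False):
    hsv=cv2.cvtColor(im['frame'],cv2.COLOR_RGB2HSV); m=cv2.inRange(hsv,lo,hi)
    z=np.zeros_like(m); x0,y0,x1,y1=roi; z[y0:y1,x0:x1]=m[y0:y1,x0:x1]
    n,l,s,c=cv2.connectedComponentsWithStats(z); i=1+np.argmax(s[1:,4]); 
    return (l==i), c[i], s[i]
def tri(u,v):
    c1,d1=ray(a,o,[u]); c2,d2=ray(b,o,[v]); d1=d1[0];d2=d2[0]
    A=np.c_[d1,-d2]; t=np.linalg.lstsq(A,c2-c1,rcond=None)[0]
    p,q=c1+t[0]*d1,c2+t[1]*d2; return (p+q)/2,np.linalg.norm(p-q)
bl=((100,120,60),(125,255,255)); og=((5,150,120),(18,255,255))
# top rois in px (512x384)
mt,ct,st=blob(a,*bl,(195,205,225,235)); ms,cs,ss=blob(b,*bl,(220,215,245,250))
print('tab',ct,st,cs,ss,tri(ct,cs))
mk,ck,sk=blob(a,*og,(285,150,320,185)); mS,cS,sS=blob(b,*og,(262,145,290,175))
print('knob',ck,sk,cS,sS,tri(ck,cS))
# knob top face upper edge approx
print('bell tip scene/top',tri((334/1.5,228/1.5),(316/1.5,287/1.5)))
# disc: yellowish mask -> circle at z=24
for nm,uv,z in [('bell',(337/1.5,233/1.5),20),('disc',(449/1.5,260/1.5),24),('tin',(424/1.5,373/1.5),18),('tray',(343/1.5,325/1.5),22),('rib1',(387/1.5,286/1.5),55),('rib2',(415/1.5,320/1.5),55)]:
    print(nm,onz(a,o,[uv],z)[0].round(1))
c=cv2.resize(a['frame'][120:255,195:350,::-1],None,fx=5,fy=5,interpolation=cv2.INTER_CUBIC)[:600,:800]; cv2.imwrite('pics/crop0.png',c)
E
python3 m0.py
```

```text
tab [209.08928571 222.64285714] [202 219  15   8  56] [233.14124294 232.59322034] [228 222  11  22 177] (array([473.09172382, 326.77918729,  42.5722729 ]), np.float64(1.0950788013684787))
knob [302.7752809  166.33707865] [295 159  16  15  89] [276.         155.03333333] [271 152  11   6  30] (array([595.27553493,  97.01788349, 132.05818114]), np.float64(0.800343170644772))
bell tip scene/top (array([648.28120802, 288.67119474,  54.42496195]), np.float64(0.4891895020150411))
bell [645.9 286.2  20. ]
disc [593.7  96.6  24. ]
tin [403.5 144.7  18. ]
tray [488.  279.3  22. ]
rib1 [549.  203.2  55. ]
rib2 [491.5 158.6  55. ]
```

```bash
python3 -c "
import cv2;print(cv2.imread('pics/crop0.png').shape)"
```

```text
(600, 775, 3)
```

View pics/crop0.png

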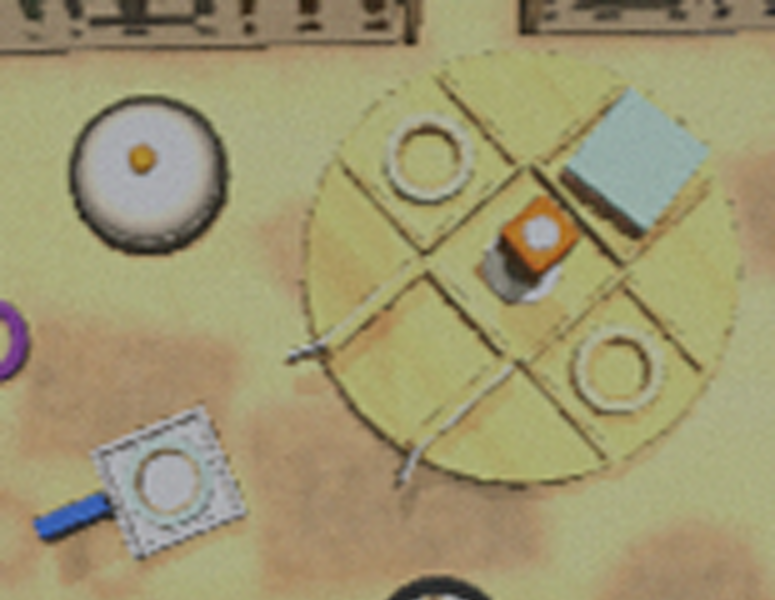

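The crop shows the bay rails running from the back stop, around (424,275)–(502,355), to flared ends at (290,355) and (402,482), with grid dividers parallel to them. Next I'll compute the geometry and the first move.

```bash
cat >> h.py <<'E'
def yawR(a): # tool down, tool y axis at world angle a (rad)
    y=np.array([np.cos(a),np.sin(a),0]); z=np.array([0,0,-1.]); return np.c_[np.cross(y,z),y,z]
def delta(o,p,a,prev=None):
    R0=R.from_rotvec(o['orientation']).as_matrix()
    d=R0.T@(np.array(p)-np.array(o['ee_pos'])); r=R.from_matrix(R0.T@yawR(a)).as_rotvec()
    return np.r_[d.round(1),r.round(4)]
E
cat > m1.py <<'E'
from h import *
import pickle
o,a,b=pickle.load(open('i0.pkl','rb'))
P=lambda pts,z: onz(a,o,[(195+(x+.5)/5-.5,120+(y+.5)/5-.5) for x,y in pts],z)
ang=lambda p,q: np.degrees(np.arctan2(*(q-p)[1::-1]))
# dividers ~parallel bay y
for s in [((342,162),(425,250)),((440,75),(520,165)),((535,165),(620,265)),((625,285),(700,370)),((520,360),(605,460)),((430,275),(502,355))]:
    p=P(s,45); print('y-div',ang(p[0],p[1]).round(1), 'bay out',(ang(p[0],p[1])-90).round(1)%180)
for s in [((512,370),(425,445)),((418,262),(330,338)),((530,165),(430,245))]:
    p=P(s,50); print('x-rail',ang(p[0],p[1]).round(1))
m=P([(288,355),(402,482)],50); print('mouth',m.round(1),m.mean(0).round(1))
g=cv2.cvtColor(a['frame'],cv2.COLOR_RGB2GRAY)
# bell foot
hsv=cv2.cvtColor(a['frame'],cv2.COLOR_RGB2HSV)
roi=np.zeros(g.shape,np.uint8); cv2.circle(roi,(225,155),19,255,-1)
mm=((hsv[...,1]<70)|(g<70)).astype(np.uint8)*255&roi
c=max(cv2.findContours(mm,0,1)[0],key=cv2.contourArea); (cx,cy),r=cv2.minEnclosingCircle(c)
w=onz(a,o,[(cx,cy),(cx-r,cy),(cx+r,cy)],5); print('bell',w[0],np.linalg.norm(w[2]-w[1]))
# disc edge: fit
ys=P([(303,270),(742,240),(520,48),(520,488),(350,415),(690,115)],24)[:,:2]
A=np.c_[2*ys,np.ones(len(ys))]; s=np.linalg.lstsq(A,(ys**2).sum(1),rcond=None)[0]; print('disc',s[:2],np.sqrt(s[2]+s[0]**2+s[1]**2))
t=P([(92,452),(203,406),(245,513),(140,560)],22); print('tray',t.mean(0),[np.linalg.norm(t[i]-t[i-1]).round(1) for i in range(4)],ang(t[0],t[1]),ang(t[3],t[2]))
print('shelf',onz(a,o,[(350/1.5,190/1.5),(500/1.5,187/1.5)],0))
o=status.get_obs()
tx=np.radians(-71); print(delta(o,(430,-200,240),tx+np.pi/2), delta(o,(473,327,150),tx+np.pi/2))
E
python3 m1.py
```

```text
y-div -138.6 bay out 131.4
y-div -140.4 bay out 129.6
y-div -141.7 bay out 128.3
y-div -140.6 bay out 129.4
y-div -141.5 bay out 128.5
y-div -139.9 bay out 130.1
x-rail 129.2
x-rail 129.4
x-rail 127.3
mouth [[550.  217.7  50. ]
 [485.2 162.8  50. ]] [517.6 190.2  50. ]
bell [655.85202228 284.87558719   5.        ] 97.02353116301504
disc [594.75108469  96.63533853] 114.13895360283375
tray [489.40238288 279.44199261  22.        ] [np.float64(60.1), np.float64(61.0), np.float64(58.5), np.float64(58.2)] -68.9303235240287 -67.39988151344814
shelf [[724.67884272 263.22893078   0.        ]
 [723.16069064   0.89783637   0.        ]]
[ 3.2690e+02 -2.8100e+02  1.4000e+00 -1.0000e-03 -1.0000e-03 -1.5276e+00] [ 5.5990e+02 -7.5560e+02  9.2000e+01 -1.0000e-03 -1.0000e-03 -1.5276e+00]
```

```bash
W="[326.9,-281,1.4,0,0,-1.528,45]"; python3 -m inch '[[[326.9,-281,1.4,0,0,-1.528,45],[326.9,-281,1.4,0,0,-1.528,45],[326.9,-281,1.4,0,0,-1.528,45],[326.9,-281,1.4,0,0,-1.528,45],[326.9,-281,1.4,0,0,-1.528,45],[326.9,-281,1.4,0,0,-1.528,45],[326.9,-281,1.4,0,0,-1.528,45],[326.9,-281,1.4,0,0,-1.528,45],[326.9,-281,1.4,0,0,-1.528,45],[559.9,-755.6,92,0,0,-1.528,45],[559.9,-755.6,92,0,0,-1.528,45],[559.9,-755.6,92,0,0,-1.528,45],[559.9,-755.6,92,0,0,-1.528,45],[559.9,-755.6,92,0,0,-1.528,45],[559.9,-755.6,92,0,0,-1.528,45],[559.9,-755.6,92,0,0,-1.528,45],[559.9,-755.6,92,0,0,-1.528,45],[559.9,-755.6,92,0,0,-1.528,45],[559.9,-755.6,92,0,0,-1.528,45],[559.9,-755.6,92,0,0,-1.528,45]]]'
cat > look.py <<'E'
from h import *
import pickle,sys
o,a=grab('wrist'); pickle.dump((o,a),open(sys.argv[1]+'.pkl','wb')); save('pics/'+sys.argv[1]+'.png',a)
print(o['ee_pos'],o['orientation'],pose(a,o)[1],o['t'])
E
python3 look.py w1
```

```text
t: 2.1
ee_pos: [472.8, 329.4, 148.9]
orientation: [-1.822, -2.559, 0.0]
ft_force: [0.1, -0.3, 0.3]
width: 39.5
grasp_force: 0.0
[472.83436437 329.38006229 148.88554289] [-1.82188277e+00 -2.55908424e+00  1.68032002e-04] [448.45596437 397.54853623 291.87987473] 2.1
```

View pics/w1.png

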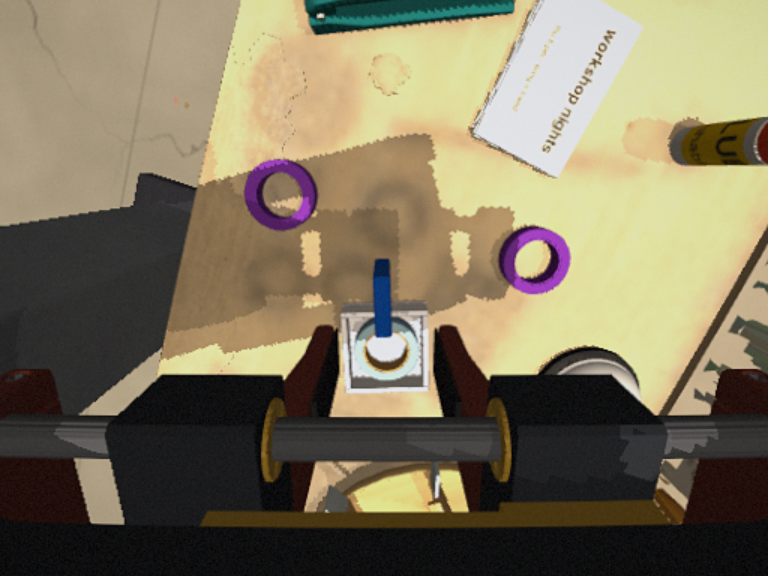

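The wrist view shows the tab at x 376–389, y 258–336 between the fingers, with tray rim corners near (342,310), (428,306), (429,390) and (346,392). The purple rings are clear of it.

Run:
```python
from h import *
import pickle
o,a=pickle.load(open('w1.pkl','rb'))
hsv=cv2.cvtColor(a['frame'],cv2.COLOR_RGB2HSV)
m=cv2.inRange(hsv,(100,120,40),(125,255,255)); m[:,:240]=0; m[:,270:]=0; m[:165]=0;m[230:]=0
ys,xs=np.nonzero(m)
for y in range(ys.min(),ys.max()+1,4):
    q=np.nonzero(m[y])[0]; v=hsv[y,(q.min()+q.max())//2,2]; print(y,q.min(),q.max(),v,onz(a,o,[((q.min()+q.max())/2,y)],66)[0].round(1))
ang=lambda p,q: np.degrees(np.arctan2(*(q-p)[1::-1]))
t=onz(a,o,np.array([(342,310),(428,306),(429,390),(346,392)])/1.5,22); print(t.round(1),t.mean(0),ang(t[0],t[3]),ang(t[1],t[2]),ang(t[0],t[1])-90)
```

```text
173 251 258 65 [462.3 351.   66. ]
177 250 258 66 [463.  347.7  66. ]
181 249 258 68 [463.7 344.3  66. ]
185 249 259 113 [465.2 341.2  66. ]
189 249 259 114 [466.4 337.9  66. ]
193 249 259 117 [467.5 334.6  66. ]
197 249 259 115 [468.6 331.3  66. ]
201 249 259 116 [469.8 328.   66. ]
205 250 260 115 [471.8 324.9  66. ]
209 250 259 118 [472.5 321.3  66. ]
213 249 260 117 [473.7 317.9  66. ]
217 250 260 116 [475.3 314.6  66. ]
221 251 260 116 [476.9 311.2  66. ]
[[450.9 300.   22. ]
 [505.1 321.8  22. ]
 [528.3 262.5  22. ]
 [472.3 241.4  22. ]] [489.13501957 281.42184758  22.        ] -69.89772445476437 -68.6417039353212 -68.0830019349405
```

```bash
python3 -c "
import cv2
i=cv2.imread('pics/w1.png')[240:410,320:450];cv2.imwrite('pics/w1c.png',cv2.resize(i,None,fx=3.5,fy=3.5))"
```

```text
(no output)
```

View pics/w1c.png

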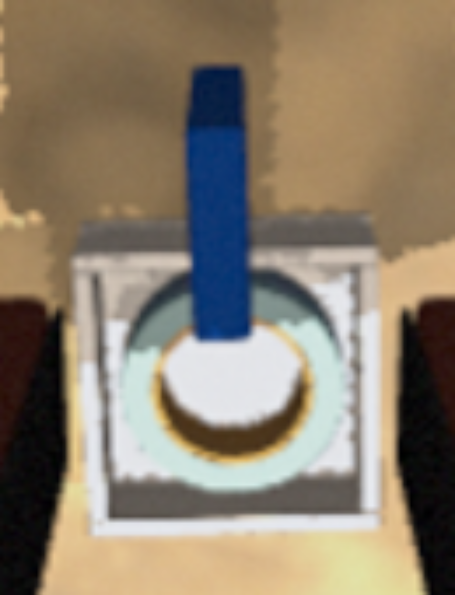

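The close-up shows the tab's top face (rows 185–224 in the original image), which gives a length of 36 mm, yaw −69° and centre (471,325.6), consistent with the tray rim.

Run:
```python
from h import *
o=status.get_obs()
print(delta(o,(469.8,328.9,57),np.radians(21)))
```

```text
[-3.00e+00 -5.10e+00  9.15e+01  1.80e-03 -1.90e-03 -3.19e-02]
```

```bash
python3 -m inch '[[[-3,-5,30,0,0,-0.03,45],[-3,-5,60,0,0,-0.03,45],[-3,-5,91.5,0,0,-0.03,45],[-3,-5,91.5,0,0,-0.03,45],[-3,-5,91.5,0,0,-0.03,0],[-3,-5,91.5,0,0,-0.03,0],[-3,-5,91.5,0,0,-0.03,0],[-3,-5,91.5,0,0,-0.03,0],[-3,-5,91.5,0,0,-0.03,0],[-3,-5,91.5,0,0,-0.03,0]]]'
python3 - <<'E'
from h import *
o=status.get_obs(); print(o['ee_pos'],o['orientation'],o['width'],o['grasp_force'])
E
```

```text
t: 3.15
ee_pos: [470.3, 322.6, 59.5]
orientation: [1.785, 2.584, 0.003]
ft_force: [-0.2, -0.1, 6.8]
width: 10.0
grasp_force: 30.0
[470.29076    322.57787492  59.51177287] [1.78489977 2.58428032 0.00322721] 9.951801896518862 29.98319774866104
```

```bash
python3 -m inch '[[[0,0,-10,0,0,0,0],[0,0,-20,0,0,0,0],[0,0,-33,0,0,0,0],[0,0,-33,0,0,0,0],[0,0,-33,0,0,0,0],[0,0,-33,0,0,0,0]]]'
python3 - <<'E'
from h import *
o=status.get_obs(); print(o['ee_pos'],o['orientation'],o['width'],o['grasp_force'],o['ft_force'])
print(delta(o,(454.3,267.1,89.5),np.radians(39.5)))
E
```

```text
t: 3.75
ee_pos: [469.3, 321.9, 91.0]
orientation: [-1.785, -2.585, 0.001]
ft_force: [-0.3, -0.0, -1.6]
width: 9.9
grasp_force: 30.0
[469.25524959 321.90641417  91.02553154] [-1.78513864e+00 -2.58495152e+00  5.70635891e-04] 9.916388485352723 29.967445135116577 [-0.34643936 -0.04661256 -1.63866004]
[-4.600e+01 -3.340e+01  1.500e+00 -4.000e-04  0.000e+00 -3.274e-01]
```

```bash
python3 -m inch '[[[-12,-8,0,0,0,-0.08,0],[-24,-16,0,0,0,-0.16,0],[-36,-25,0,0,0,-0.24,0],[-46,-33.4,1,0,0,-0.327,0],[-46,-33.4,1,0,0,-0.327,0],[-46,-33.4,1,0,0,-0.327,0],[-46,-33.4,1,0,0,-0.327,0],[-46,-33.4,1,0,0,-0.327,0]]]'; python3 look.py w2; python3 -c "
from h import *
o,a=grab('top'); cv2.imwrite('pics/t2.png',cv2.resize(a['frame'][120:255,195:350,::-1],None,fx=5,fy=5,interpolation=cv2.INTER_CUBIC)[:600]);import pickle;pickle.dump((o,a),open('t2.pkl','wb'))"
```

```text
t: 4.55
ee_pos: [454.8, 267.8, 90.2]
orientation: [1.341, 2.841, 0.001]
ft_force: [0.2, 0.3, -1.1]
width: 10.1
grasp_force: 30.0
[454.83241038 267.80351015  90.15608038] [1.34140320e+00 2.84062702e+00 5.21938552e-04] [407.73504761 323.25384423 233.14036688] 4.55
```

View pics/w2.png

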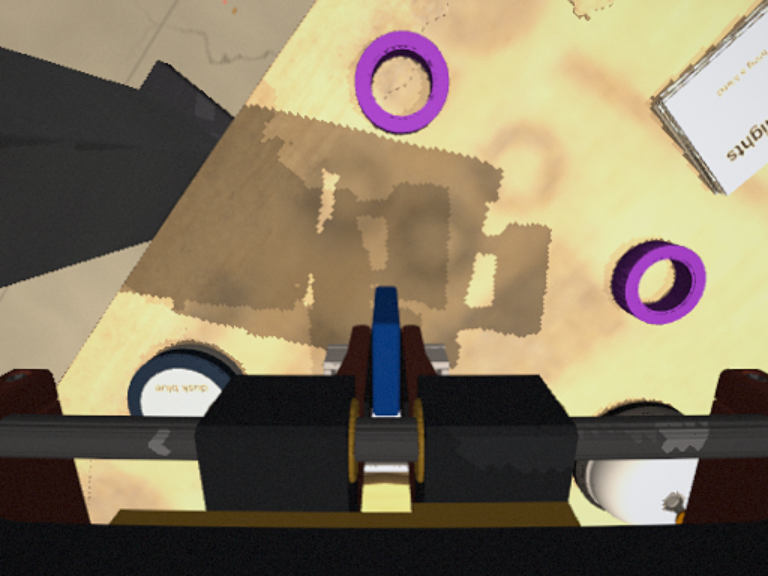

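The wrist view shows the tray held by its tab, but the gripper hides the bay, so I'll check the top crop.

View pics/t2.png

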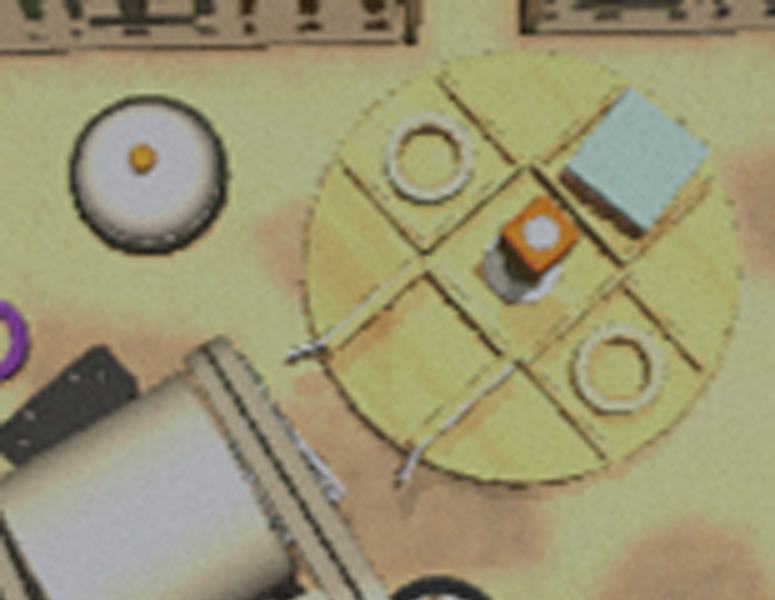

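The top view shows the tray's front edge beyond the flange, ending at a corner near (345,492). The flared rail tips are at (288,355) and (402,482).

Run:
```python
from h import *
import pickle
o,a=pickle.load(open('t2.pkl','rb'))
P=lambda pts,z: onz(a,o,[(195+(x+.5)/5-.5,120+(y+.5)/5-.5) for x,y in pts],z)
print('corner',P([(345,492)],53).round(1),P([(345,492)],42).round(1), 'edge',P([(285,430),(340,490)],53).round(1))
A=np.array([594.7,96.8]); u=np.array([np.cos(np.radians(129.5)),np.sin(np.radians(129.5))]); v=np.array([u[1],-u[0]])
def bay(n,pts,z):
    for p in P(pts,z)[:,:2]: print(n,'out',((p-A)@u).round(1),'lat',((p-A)@v).round(1))
bay('tips',[(288,355),(402,482)],53); bay('bend',[(325,343),(420,445)],53); bay('inner',[(424,262),(512,368)],53); bay('stop',[(430,275),(502,355)],40)
bay('post/knobtop',[(541,235)],135); bay('corner',[(345,492)],53)
# bell: hough
g=cv2.GaussianBlur(cv2.cvtColor(a['frame'],cv2.COLOR_RGB2GRAY),(3,3),0)[130:180,200:250]
c=cv2.HoughCircles(cv2.resize(g,None,fx=4,fy=4),cv2.HOUGH_GRADIENT,1,100,param1=100,param2=20,minRadius=50,maxRadius=75)[0][0]
cx,cy,r=200+c[0]/4-.4,130+c[1]/4-.4,c[2]/4
w=onz(a,o,[(cx,cy),(cx-r,cy),(cx+r,cy)],8); d=w[0,:2]-A; print('bell',w[0],np.linalg.norm(w[2]-w[1]),np.linalg.norm(d),np.degrees(np.arctan2(d[1],d[0])))
```

```text
corner [[480.9 191.2  53. ]] [[481.4 191.1  42. ]] edge [[512.4 220.1  53. ]
 [481.9 193.6  53. ]]
tips out 121.8 lat 42.1
tips out 120.7 lat -42.6
bend out 104.0 lat 34.6
bend out 101.9 lat -34.6
inner out 40.2 lat 32.8
inner out 42.2 lat -35.8
stop out 40.6 lat 26.9
stop out 40.0 lat -27.3
post/knobtop out 0.7 lat 0.3
corner out 145.2 lat -27.8
bell [650.22555397 288.10239153   8.        ] 84.61800891881228 199.19762083857242 73.81461949563482
```

```bash
python3 -m inch '[[[-3,-1.2,1,0,0,0,0],[-6,-1.2,2,0,0,0,0],[-11,-1.2,3,0,0,0,0],[-17,-1.2,3,0,0,0,0],[-23,-1.2,3,0,0,0,0],[-29,-1.2,3,0,0,0,0],[-35,-1.2,3,0,0,0,0],[-41,-1.2,3,0,0,0,0],[-46,-1.2,3,0,0,0,0],[-46,-1.2,3,0,0,0,0],[-46,-1.2,3,0,0,0,0],[-46,-1.2,3,0,0,0,0]]]';python3 - <<'E'
from h import *
import pickle
o,a=grab('top'); o,b=grab('scene'); pickle.dump((o,a,b),open('i3.pkl','wb'))
c=cv2.resize(a['frame'][150:230,215:305,::-1],None,fx=5,fy=5,interpolation=cv2.INTER_CUBIC); d=cv2.resize(b['frame'][170:250,235:305,::-1],None,fx=5,fy=5,interpolation=cv2.INTER_CUBIC)
cv2.imwrite('pics/i3.png',np.hstack([c,d])); print(o['ee_pos'],o['ft_force'],o['moment'])
E
```

```text
t: 5.85
ee_pos: [482.7, 231.0, 87.2]
orientation: [-1.34, -2.841, 0.0]
ft_force: [0.2, -0.0, -1.4]
width: 10.1
grasp_force: 30.0
[482.68352953 231.08559058  87.16203398] [ 0.02561103 -0.04811176 -1.13508908] [ 0.05282993 -0.12777476  0.02471141]
```

View pics/i3.png

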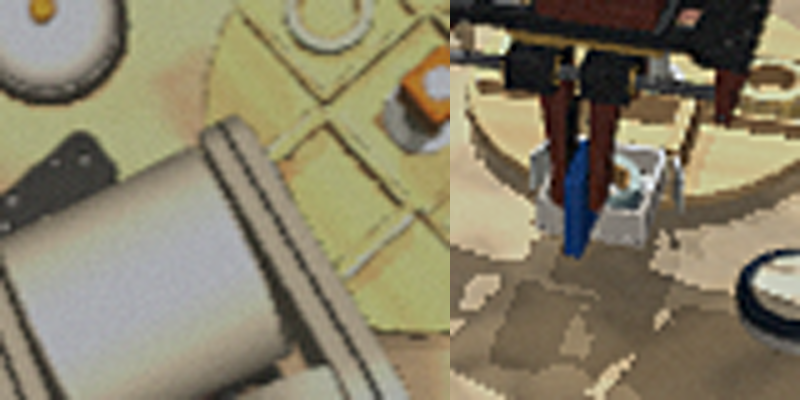

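The scene crop shows the tray's front entering between the mouth posts, roll inside, free of contact. I'll lower it onto the disc and slide in.

```bash
python3 -m inch '[[[-3,0.4,1,0,0,0,0],[-7,0.4,2,0,0,0,0],[-11,0.4,2.5,0,0,0,0],[-15,0.4,2.5,0,0,0,0],[-19,0.4,2.5,0,0,0,0],[-23,0.4,2.5,0,0,0,0],[-26,0.4,2.5,0,0,0,0],[-26,0.4,2.5,0,0,0,0],[-26,0.4,2.5,0,0,0,0]]]';python3 -c "
from h import *
o=status.get_obs(); print(o['ee_pos'],o['ft_force'],o['moment'])"
```

```text
t: 6.85
ee_pos: [499.7, 211.0, 84.7]
orientation: [-1.341, -2.841, 0.0]
ft_force: [-0.8, 0.4, -0.9]
width: 9.6
grasp_force: 30.0
[499.69838537 211.0471151   84.66693606] [-0.83981311  0.37196862 -0.8525215 ] [ 0.02398573 -0.0845565   0.02672853]
```

```bash
python3 -m inch '[[[-4,0.4,0.5,0,0,0,0],[-8,0.4,1,0,0,0,0],[-12,0.4,1,0,0,0,0],[-16,0.4,1,0,0,0,0],[-20,0.4,1,0,0,0,0],[-24,0.4,1,0,0,0,0],[-27,0.4,1,0,0,0,0],[-27,0.4,1,0,0,0,0],[-27,0.4,1,0,0,0,0]]]';python3 -c "
from h import *
o=status.get_obs(); print(o['ee_pos'],o['ft_force'],o['moment'])"
```

```text
t: 7.75
ee_pos: [517.2, 190.5, 83.7]
orientation: [-1.341, -2.841, -0.0]
ft_force: [0.4, 0.1, -1.4]
width: 9.8
grasp_force: 30.0
[517.19331286 190.48752516  83.67248622] [ 0.4438682   0.14455261 -1.41348499] [-0.02812748 -0.08188055  0.02413534]
```

```bash
python3 -m inch '[[[-1,0,0.5,0,0,0,0],[-2,0,1,0,0,0,0],[-3,0,1.5,0,0,0,0],[-4,0,1.5,0,0,0,0],[-5,0,1.5,0,0,0,0],[-5.5,0,1.5,0,0,0,0],[-6,0,1.5,0,0,0,0],[-6,0,1.5,0,0,0,0]]]';python3 -c "
from h import *
o=status.get_obs(); print(o['ee_pos'],o['ft_force'],o['moment'])"
```

```text
t: 8.55
ee_pos: [520.7, 187.6, 83.5]
orientation: [-1.341, -2.84, -0.003]
ft_force: [-6.4, 7.9, 12.7]
width: 9.7
grasp_force: 30.0
[520.71324431 187.59532111  83.53694245] [-6.35751828  7.94817898 12.72367726] [1.24917393 1.06186501 0.00367754]
```

```bash
python3 -m inch '[[[0,0,-0.5,0,0,0,0],[-0.5,0,-1,0,0,0,0],[-1,0,-1,0,0,0,0],[-1.5,0,-1,0,0,0,0],[-1.5,0,-1,0,0,0,0],[-1.5,0,-1,0,0,0,0]]]';python3 -c "
from h import *
o=status.get_obs(); print(o['ee_pos'],o['ft_force'],o['moment'])
im=grab('scene')[1]; cv2.imwrite('pics/s4.png',cv2.resize(im['frame'][140:240,215:325,::-1],None,fx=5,fy=5,interpolation=cv2.INTER_CUBIC))"
```

```text
t: 9.15
ee_pos: [520.4, 187.0, 83.8]
orientation: [-1.34, -2.838, -0.002]
ft_force: [-8.9, 13.8, 7.9]
width: 10.0
grasp_force: 29.9
[520.4203259  187.01751502  83.75751826] [-8.87878483 13.80461706  7.91277844] [2.30248588 1.36831797 0.1415356 ]
```

View pics/s4.png

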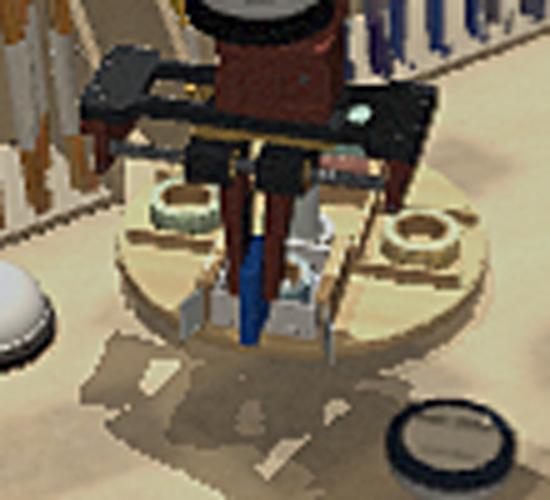

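The scene crop shows the tray between the rails at the back, roll inside. A 16 N push gave no further travel, with the TCP 116.7 mm out as predicted, so it is home. Now I'll ease off, open and rise.

```bash
python3 -m inch '[[[0.7,0,0,0,0,0,0],[0.7,0,0,0,0,0,0],[0.7,0,0,0,0,0,40],[0.7,0,0,0,0,0,40],[0.7,0,0,0,0,0,40],[0.7,0,0,0,0,0,40],[0.7,0,-20,0,0,0,40],[0.7,0,-50,0,0,0,40],[0.7,0,-90,0,0,0,40],[0.7,0,-130,0,0,0,40],[0.7,0,-130,0,0,0,40],[0.7,0,-130,0,0,0,40],[0.7,0,-130,0,0,0,40]]]';python3 - <<'E'
from h import *
o=status.get_obs(); print(o['ee_pos'],o['ft_force'],o['width'])
A=(594.7,96.8)
for y in (39.5,-50.5): print(delta(o,(*A,190),np.radians(y)),delta(o,(*A,118),np.radians(y)))
i=grab('scene')[1]; j=grab('top')[1]
cv2.imwrite('pics/s5.png',np.hstack([cv2.resize(i['frame'][150:240,225:315,::-1],(400,400)),cv2.resize(j['frame'][130:230,240:340,::-1],(400,400))]))
import pickle; pickle.dump((o,j,i),open('i5.pkl','wb'))
E
```

```text
t: 10.5
ee_pos: [520.7, 184.9, 212.0]
orientation: [-1.34, -2.84, 0.002]
ft_force: [-0.4, 0.4, 0.2]
width: 35.2
grasp_force: 0.0
[520.73545577 184.92255601 212.03839807] [-0.43291082  0.40045165  0.21287702] 35.196994224490766
[-1.151e+02  1.100e+00  2.200e+01 -1.800e-03 -7.000e-04 -6.000e-04] [-1.151e+02  1.300e+00  9.400e+01 -1.800e-03 -7.000e-04 -6.000e-04]
[-1.1510e+02  1.1000e+00  2.2000e+01 -2.0000e-03  9.0000e-04  1.5702e+00] [-1.1510e+02  1.3000e+00  9.4000e+01 -2.0000e-03  9.0000e-04  1.5702e+00]
```

View pics/s5.png

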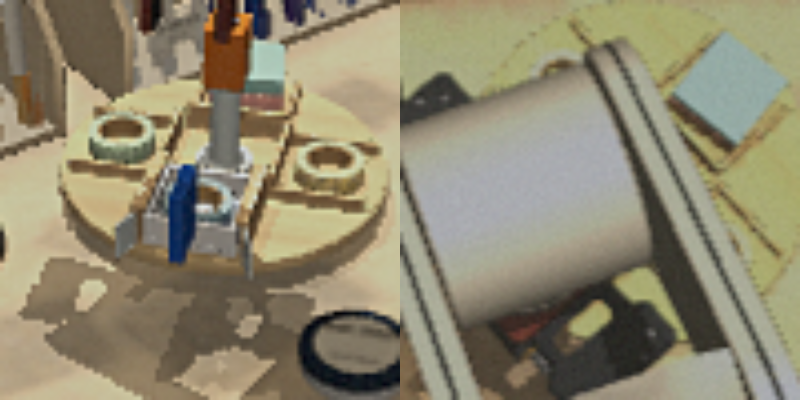

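The crop shows the tray home between the rails with the roll inside and the tab free. Next is the knob.

```bash
python3 -m inch '[[[-40,0.5,0,0,0,0,55],[-80,1,0,0,0,0,55],[-115,1.2,0,0,0,0,55],[-115,1.2,0,0,0,0,55],[-115,1.2,0,0,0,0,55],[-115,1.2,0,0,0,0,55],[-115,1.2,30,0,0,0,55],[-115,1.2,50,0,0,0,55],[-115,1.2,65,0,0,0,55],[-115,1.2,80,0,0,0,55],[-115,1.2,94,0,0,0,55],[-115,1.2,94,0,0,0,55],[-115,1.2,94,0,0,0,55]]]';python3 -c "
from h import *
o=status.get_obs(); print(o['ee_pos'],o['ft_force'],o['width'],delta(o,(594.7,96.8,118),np.radians(39.5)))"
```

```text
t: 11.9
ee_pos: [595.6, 97.4, 119.2]
orientation: [-1.34, -2.841, 0.0]
ft_force: [0.7, 0.6, 0.0]
width: 48.5
grasp_force: 0.0
[595.62463266  97.38686942 119.15977325] [0.73267826 0.58846506 0.03812106] 48.541445865914845 [ 1.0e-01 -1.1e+00  1.2e+00 -2.0e-04 -1.0e-04 -3.0e-04]
```

```bash
python3 -m inch '[[[0,-1,1,0,0,0,20],[0,-1,1,0,0,0,10],[0,-1,1,0,0,0,0],[0,-1,1,0,0,0,0],[0,-1,1,0,0,0,0],[0,-1,1,0,0,0,0],[0,-1,1,0,0,0,0]]]';python3 -c "
from h import *
o=status.get_obs(); print(o['ee_pos'],o['ft_force'],o['moment'],o['width'],o['qpos'])"
```

```text
t: 12.6
ee_pos: [595.2, 96.7, 118.8]
orientation: [1.34, 2.84, 0.001]
ft_force: [0.2, 0.9, 5.1]
width: 27.7
grasp_force: 30.0
[595.24068218  96.69361425 118.77569218] [0.16318609 0.94326358 5.08471553] [ 0.01536607 -0.04374944 -0.06327244] 27.6581253339273 [ 1.41305530e-01  5.51193874e-01  1.75468601e+00 -6.04836274e-06
  8.34623892e-01 -5.47661580e-01]
```

Gripped (27.7 mm). Turning clockwise, about 0.5 rad first.

```bash
python3 -m inch '[[[0,0,0,0,0,0.03,0],[0,0,0,0,0,0.08,0],[0,0,0,0,0,0.13,0],[0,0,0,0,0,0.18,0],[0,0,0,0,0,0.23,0],[0,0,0,0,0,0.28,0],[0,0,0,0,0,0.33,0],[0,0,0,0,0,0.38,0],[0,0,0,0,0,0.43,0],[0,0,0,0,0,0.48,0],[0,0,0,0,0,0.5,0],[0,0,0,0,0,0.5,0]]]';python3 -c "
from h import *
o=status.get_obs(); print(o['ee_pos'],o['ft_force'],o['moment'],o['width']); y=R.from_rotvec(o['orientation']).as_matrix()[:,1]; print(np.degrees(np.arctan2(y[1],y[0])))"
```

```text
t: 13.8
ee_pos: [594.8, 96.5, 118.8]
orientation: [2.002, 2.42, 0.0]
ft_force: [-1.8, -1.1, 6.5]
width: 28.0
grasp_force: 30.0
[594.79781504  96.5292987  118.7585661 ] [-1.75338796 -1.05683494  6.54052367] [-0.19869443  0.07839963 -0.0065278 ] 28.041598644896514
10.803384003971438
```

```bash
python3 -m inch '[[[0,0,0,0,0,0.03,0],[0,0,0,0,0,0.08,0],[0,0,0,0,0,0.13,0],[0,0,0,0,0,0.18,0],[0,0,0,0,0,0.23,0],[0,0,0,0,0,0.28,0],[0,0,0,0,0,0.33,0],[0,0,0,0,0,0.38,0],[0,0,0,0,0,0.43,0],[0,0,0,0,0,0.468,0],[0,0,0,0,0,0.468,0],[0,0,0,0,0,0.468,0],[0,0,0,0,0,0.468,0]]]';python3 - <<'E'
from h import *
import pickle
o=status.get_obs(); print(o['ee_pos'],o['ft_force'],o['moment'],o['width']); y=R.from_rotvec(o['orientation']).as_matrix()[:,1]; print(np.degrees(np.arctan2(y[1],y[0])))
o,a=grab('top'); o2,b=grab('scene'); pickle.dump((o,a,b),open('i6.pkl','wb'))
A=np.array([594.7,96.8])
def bc(im,lo,hi,roi):
    m=cv2.inRange(cv2.cvtColor(im['frame'],cv2.COLOR_RGB2HSV),lo,hi); x0,y0,x1,y1=roi; m[:y0]=0;m[y1:]=0;m[:,:x0]=0;m[:,x1:]=0
    n,l,s,c=cv2.connectedComponentsWithStats(m); i=1+np.argmax(s[1:,4]); return c[i],s[i]
for n,im in (('top',a),('scene',b)):
    try:
        c,s=bc(im,(100,120,40),(125,255,255),(180,120,330,250) if n=='top' else (215,160,320,240)); w=onz(im,o,[c],24+41)[0]; d=w[:2]-A
        print(n,c,s,w.round(1),np.hypot(*d),np.degrees(np.arctan2(d[1],d[0])))
    except Exception as e: print(n,e)
# bell tip (orange) in both
o0,a0,b0=pickle.load(open('i0.pkl','rb'))
c1,s1=bc(a0,(12,120,120),(28,255,255),(215,142,235,160)); c2,s2=bc(b0,(8,120,120),(28,255,255),(203,184,218,197)); print(c1,s1,c2,s2)
for im,c in ((a0,c1),(b0,c2)):
    w=onz(im,o,[c],57)[0]; d=w[:2]-A; print('bell tip',w,np.hypot(*d),np.degrees(np.arctan2(d[1],d[0])))
E
```

```text
t: 15.1
ee_pos: [594.3, 96.5, 118.7]
orientation: [-2.508, -1.891, 0.001]
ft_force: [-4.5, -0.4, 8.8]
width: 27.8
grasp_force: 30.0
[594.30978629  96.51867649 118.74842032] [-4.52582185 -0.42055912  8.8415354 ] [-0.2165745   0.24911858  0.00387287] 27.847422232953342
-15.968311834439184
top [253.60344828 157.24137931] [247 154  14   7  58] [631.3 211.9  65. ] 120.7964152740694 72.34601817620943
scene [236.54010695 182.2513369 ] [230 174  14  18 187] [629.8 211.9  65. ] 120.37993060014631 73.04002473606066
[222.88888889 151.27777778] [221 149   5   5  18] [210.5 190.5] [209 189   4   4  12]
bell tip [649.76263855 288.10986388  57.        ] 199.07626222709592 73.94316930053473
bell tip [648.66828644 288.49443139  57.        ] 199.14650629158305 74.27634323337712
```

Run:
```python
from h import *
import pickle
A=np.array([594.7,96.8])
def bc(im,lo,hi,roi):
    m=cv2.inRange(cv2.cvtColor(im['frame'],cv2.COLOR_RGB2HSV),lo,hi); x0,y0,x1,y1=roi; m[:y0]=0;m[y1:]=0;m[:,:x0]=0;m[:,x1:]=0
    n,l,s,c=cv2.connectedComponentsWithStats(m); i=1+np.argmax(s[1:,4]); return c[i]
o,a,b=pickle.load(open('i6.pkl','rb')); _,_,b5=pickle.load(open('i5.pkl','rb'))
def tri(u,v):
    c1,d1=ray(a,o,[u]); c2,d2=ray(b,o,[v]); d1=d1[0];d2=d2[0]
    t=np.linalg.lstsq(np.c_[d1,-d2],c2-c1,rcond=None)[0]; return (c1+t[0]*d1+c2+t[1]*d2)/2
lo,hi=(100,120,40),(125,255,255)
ct=bc(a,lo,hi,(180,120,330,250)); cs=bc(b,lo,hi,(215,160,320,240)); c5=bc(b5,lo,hi,(215,160,320,240)); print('tri',tri(ct,cs))
for im,c in ((a,ct),(b,cs),(b5,c5)):
  for z in (65,75,85):
    d=onz(im,o,[c],z)[0][:2]-A; print(z,np.hypot(*d).round(1),np.degrees(np.arctan2(d[1],d[0])).round(2))
```

```text
tri [631.2241298  211.56699488  64.12728229]
65 120.8 72.35
75 120.2 73.1
85 119.7 73.87
65 120.4 73.04
75 125.1 79.65
85 131.3 85.72
65 118.4 128.69
75 131.8 130.17
85 145.2 131.39
```

The tray points at 73.9° and the bell lies at 73.8–74.3° from the axis, so they agree. The knob is held and I'm handing in.

```bash
python3 -m inch '[[[0,0,0,0,0,0,0],[0,0,0,0,0,0,0],[0,0,0,0,0,0,0]]]'; python3 -c "
from workcell import ctrl
print(ctrl.close_job())"
```

```text
t: 15.5
ee_pos: [594.4, 96.5, 118.8]
orientation: [-2.508, -1.891, 0.001]
ft_force: [-4.6, -1.0, 9.0]
width: 27.7
grasp_force: 30.0
the job is handed in; nothing more can be done
None
```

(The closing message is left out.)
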